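# Change the workpiece at the vice

### The arm

A 6-joint arm with a two-finger parallel gripper is mounted at the origin on a cart in front of the work surface, level with it; the furniture and walls round the work are solid. World frame = base frame: x ahead of the robot, y to its left, z up, the work surface at z = 0. Lengths are in m, angles in rad, forces in N, time in s.
With the tool pointing down it reaches from about 0.3 to 0.775 m from the base axis. Payload 14.6 kg.
Tool frame: the origin (TCP) lies midway between the tips of the shut fingers; the grasp point (between the pads) lies 19 mm behind it; z points along the fingers, y is the line along which they close (so a half turn about z gives the same grasp; the last joint's range is limited). The gripper opens to 94 mm and grips with 3 to 60 N. Pads are 16 mm wide; open, the fingers measure 119 mm over their backs; the gripper's body (75 mm by 177 mm) begins 78 mm behind the grasp point.
Start: joints at [1.164, 0.3, 1.521, -0, 1.321, -0.067], TCP at [0.183, 0.519, 0.205] pointing down, gripper open.
Joint ranges: [-3.03, 3.03], [-0.79, 2.21], [0.23, 2.52], [-1.04, 4.18], [0, 3.07], [-2.55, 2.55]. Speed limits (rad/s): [2.22, 2.22, 2.57, 3.14, 3.14, 3.14].

### API

Orientations are given as a rotation vector (axis times angle).
In Python, from cell import read_state, read_camera, calibration, job_done gives the robot as it stands.
- The arm moves only by the tool play_rows, never from a script. Its argument "targets" is a list of rows, each a list of 7 numbers: the shift along the world's x, y, z as a fraction of full scale, then the turn, a rotation vector about the world's x, y, z as a fraction of full scale, then the closure, from -1 (fully open) to 1 (shut), so that 0 is half open. In form: [[dx, dy, dz, ax, ay, az, claw], ...]. A call has 1 to 20 rows; each row shifts and turns the commanded pose from where the row before left it; what a row does not reach is not made up. Full scale, the value 1, is 0.3 m for a shift and 90 degrees for a turn. A row lasts 1/12 s, in which the tool goes at most 41.7 mm and 7.16 degrees, less where a joint would pass 70% of its speed; a pose out of reach is approached as far as the arm can. A call with a number of a shift or a turn outside -1 to 1 is refused whole. A call with a gripper value outside its range is refused whole. The fingers move at their own pace and stop on an object; "force" is the grip in N (left out, the last holds). Time passes only in rows, so rows that do not move let the fingers close. It gives the time, the measured TCP pose, the force, the opening and the grip force at its end, in the units of the state.
- read_state(): the state, without advancing time (a new reading comes with each control period).
- read_camera(name): name is "scene" or "top"; returns the picture (384x512x3 uint8, red, green, blue); there is no depth.
- calibration(name): a dict with "fovy" (degrees; the focal length in pixels is half the picture's height over the tangent of half this angle, whatever the lens; pixels are square), "cx", "cy" (the principal point, pixels), "pose" (4x4, takes a point from camera to world coordinates). Camera axes: x right, y up, looking along -z (the intrinsics and any distortion apply to the point x, -y, -z); pixel columns grow to the right and rows downward; lengths in m; the calibration is good to about 2 mm. A picture is of the moment at which its call begins. calibration takes no time and is no camera call.
- job_done(): hands the job in; it is judged then, once.
The state is a dict: "t": time; "joint_pos": joint angles; "joint_velocities": joint speeds; "effort": joint torques, N m; "tcp_pos": TCP position; "eef_rot": TCP orientation; "wrist_force": force on the tool from outside, world axes, zero at the start; "wrist_torque": the same for the moment, N m; "gripper_width": finger opening in m; "grip_force": force on a finger pad.
Only numpy, scipy, OpenCV 4.12 (cv2) and the standard library are available. Lean on these libraries where they do the work, as an engineer would, in place of code of your own. Each camera call takes 0.05 s, during which the arm holds its last target. There are 200 camera calls.

### The job

Take the finished block with the milled corners out of the open vice and stand it in the tray that already holds one like it, both upright. Then take the plain blank from the other tray, carry it over the top of the magazine, and finish holding it in the gripper, upright, about a centimetre above the vice jaws, centred over their gap and square with them. Never let the blank touch the vice, leave the jaws open, and do not disturb the magazine, oiler, reel or meter.

Things in the scene. Friction and masses are not known exactly. Their poses are not given: they have to be found in the camera images.
- vice: small blue machine vice, 138 (x) x 70 (y) x 46 mm high, fixed to the bench. Origin at the centre of its underside; its x axis runs from the tommy bar (-x end) to the fixed jaw (+x) and points roughly to the right (world -y), so the jaws run away from the robot. The jaws are 60 mm long in y and their tops are 46 mm above the bench (moving jaw 45). The fixed jaw's face is at x = +39 mm. Between the jaws lie two rails, tops 22 mm above the bench, on which a workpiece stands.
- vice_jaw (a joint): opening of the moving jaw in m, 0 = shut, at most 0.034; the moving jaw's face is at x = 38 mm - opening in the vice's frame. It stands open by 31 to 34 mm at the start and slides under a push of about 2 N; the screw does not hold it. It must stay open by at least 28 mm.
- vice_gap (a point): the point over the middle of the open gap, at the level of the jaw tops (46 mm above the bench, 22.5 mm along +x from the vice's origin, y = 0; the true middle of the gap is within 1 mm of it); axes as the vice's
- milled_part: the finished aluminium block, standing loose between the open jaws on the vice's rails: 24 (x, thickness) x 40 (y, width) x 64 mm high, 0.1 to 0.2 kg, with both upper corners milled away: below 30 mm it is 40 mm wide, above that a stem 24 x 24 mm. Origin at the centre of its underside, z up, x across the jaws. It stands out 40 mm above the jaws.
- sample: a second milled block, same shape and size as milled_part, standing in one half (its +x half, the right one seen from the robot) of the tray for finished blocks; it stays there. Origin at the centre of its underside, z up.
- blank: the plain aluminium blank, a rectangular block 24 (x, thickness) x 40 (y, width) x 64 mm high, 0.1 to 0.25 kg, standing in the other tray. Origin at the centre of its underside, z up. It goes over the vice with its 24 mm thickness across the gap (its x along the vice's x, either way round).
- done_tray: grey open tray for finished blocks, 150 (x) x 100 (y) x 28 mm high, walls and floor 4 mm thick, fixed to the bench; known by the milled block in its +x half; the -x half is empty. Origin at the centre of its underside, z up, x roughly along world -y (to the right).
- blank_tray: an identical grey tray, which holds the blank; fixed. The two trays stand side by side to the left of the magazine and may be either way round. Origin at the centre of its underside.
- magazine: grey aluminium magazine, 57 (x) x 150 (y) x 120 mm high, 0.46 kg, loose, standing across the bench between the trays and the vice, its y axis pointing roughly away from or towards the robot. Origin at the centre of its underside.
- oiler: small oil bottle with pointed cap, 34 mm wide, 95 mm high, loose, near the back of the bench between magazine and vice; leave alone. Origin at the centre of its underside.
- reel: white wire reel, 60 mm wide, 50 mm high, loose, behind the vice; leave alone. Origin at the centre of its underside.
- meter: orange handheld multimeter lying flat, 170 x 85 x 44 mm, loose, to the left of the trays; leave alone. Origin at the centre of its underside.
Not all that is in view belongs to the job. Leave any blue or green look-alike of the blank alone.

How it is judged:
By the outcome, as a careful person would: the job done as asked, in the order asked, and still so for the second after the job is handed in, while the arm keeps its last pose, push and grip.
It also fails if it takes over 67 s, if anything falls off the work surface, if the arm or the gripper's body presses on something with over 40 N, if the wrist force passes 120 N, or if a joint passes its speed limit or range.

## Working session

There is one attempt and no reset: what is moved stays moved. The work goes in short steps, Python scripts to look and compute and a tool call to move; the robot and the scene stay as the last step left them, time stands still between calls to the robot, and variables do not carry over. Pictures are saved under pics/ and viewed, at most 10 in all, crops included, and the job is handed in when it is done.

Besides the shell and the picture viewer there is one more tool, called after ">>>" by a JSON object that holds its "op" and its "data", one argument or row to a line. play_rows: Moves the arm, as the interface text tells. Its arguments: {"type":"object","properties":{"targets":{"type":"array","items":{"type":"array","items":{"type":"number","minimum":-1,"maximum":1}}},"force":{"type":"number"}},"required":["targets"]}

```bash
mkdir -p pics
python3 - <<'E'
from cell import *
import cv2,numpy as np
for n in("scene","top"):
    im=read_camera(n);cv2.imwrite(f"pics/{n}0.png",cv2.resize(im[:,:,::-1],(800,600),interpolation=cv2.INTER_CUBIC));c=calibration(n);print(n,c)
    np.save(f"pics/{n}0.npy",im)
s=read_state();print(s)
E
```

```text
scene {'fovy': 46.089765943139696, 'cx': 254.49622703355618, 'cy': 194.83628090326695, 'pose': array([[ 0.52854213,  0.37120174, -0.76344776, -0.60488774],
       [-0.84854647,  0.2572277 , -0.46238814, -0.67386395],
       [ 0.02474063,  0.89221252,  0.4509376 ,  0.7750627 ],
       [ 0.        ,  0.        ,  0.        ,  1.        ]])}
top {'fovy': 57.82374168213415, 'cx': 262.3360367867238, 'cy': 189.68108019351266, 'pose': array([[ 2.45168760e-02,  9.72722104e-01, -2.30674296e-01,
         2.90630717e-01],
       [-9.99676644e-01,  2.54121844e-02,  9.10570369e-04,
         5.78316512e-02],
       [ 6.74766967e-03,  2.30577382e-01,  9.73030596e-01,
         1.38778196e+00],
       [ 0.00000000e+00,  0.00000000e+00,  0.00000000e+00,
         1.00000000e+00]])}
{'t': 0.1, 'joint_pos': array([ 1.16439140e+00,  3.00409182e-01,  1.52149724e+00, -5.36261633e-06,
        1.32070990e+00, -6.65798684e-02]), 'joint_velocities': array([-0.00015439,  0.00015332,  0.0001276 ,  0.00039613, -0.00250801,
        0.00045924]), 'effort': array([ 2.34661071e-03, -5.32648587e+01, -3.53280401e+01,  7.09605287e-02,
        2.34717719e-02, -1.12804632e-04]), 'tcp_pos': array([0.18322985, 0.51833796, 0.20495576]), 'eef_rot': array([-5.31189361e-01, -3.09612091e+00,  1.56499932e-03]), 'wrist_force': array([ 0.5762376 , -0.3207449 ,  0.95074905]), 'wrist_torque': array([-0.01532416,  0.04011595,  0.01622466]), 'grip_force': 0.0, 'gripper_width': 0.09411791541393476}
```

View pics/scene0.png

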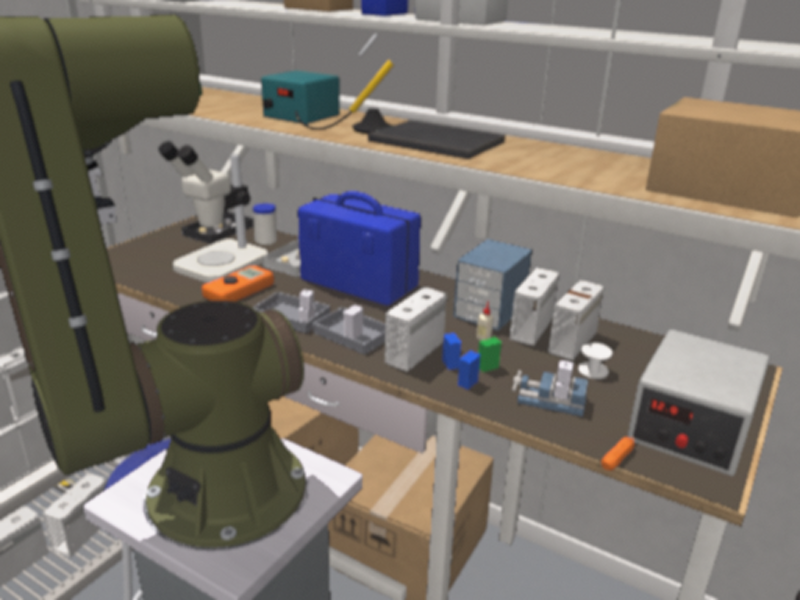

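View pics/top0.png

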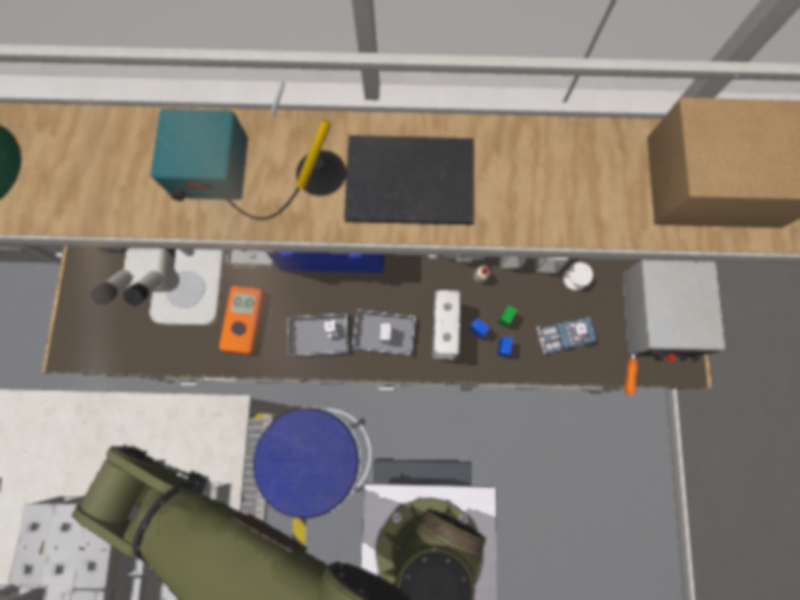

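The scene view shows the trays (done tray left at 292,312; blank tray at 350,327), the magazine at 415,328 and the vice at 552,390. In the top view the milled part is at about (581,328), the sample at (331,327), the blank at (386,331), the magazine at (446,323) and the vice at (566,335). Next I'll enlarge these areas.

Run:
```python
import cv2,numpy as np
im=np.load("pics/top0.npy")[:,:,::-1]
def grid(a,x0,y0,k):
    o=cv2.resize(a,None,fx=k,fy=k,interpolation=cv2.INTER_CUBIC)
    for i in range(0,a.shape[1],10):
        cv2.line(o,(i*k,0),(i*k,6),(0,255,255),1); cv2.putText(o,str(x0+i),(i*k,16),0,.35,(0,255,255),1)
    for i in range(0,a.shape[0],10):
        cv2.line(o,(0,i*k),(6,i*k),(0,255,255),1); cv2.putText(o,str(y0+i),(8,i*k+4),0,.35,(0,255,255),1)
    return o
a=grid(im[192:232,180:300],180,192,6); b=grid(im[195:230,335:385],335,195,8)
b=cv2.copyMakeBorder(b,0,0,0,720-b.shape[1],0)
cv2.imwrite("pics/c1.png",np.vstack([a,b]))
im=np.load("pics/scene0.npy")[:,:,::-1]
a=grid(im[175:245,160:290],160,175,6); cv2.imwrite("pics/c2.png",a)
a=grid(im[225:270,325:385],325,225,12); cv2.imwrite("pics/c3.png",a)
```

```text
(no output)
```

View pics/c1.png

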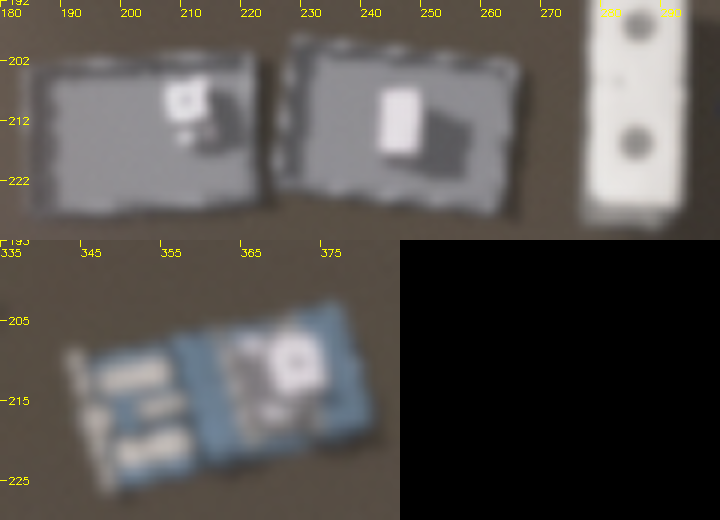

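View pics/c3.png

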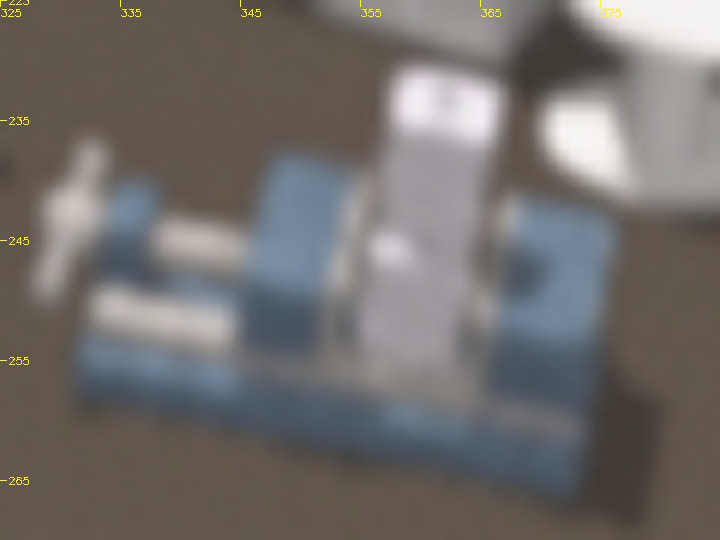

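The first crop shows the done tray's rim corners at about (29,60), (256,55), (258,208) and (30,213). The blank's top is centred near (401,121). The milled stem's top is at (297,362), and the vice's right end runs from (340,303) to (372,425). The second crop shows the stem top at (446,103), the vice's front lower edge from (80,405) to (575,500), and the jaw plates on either side.

```bash
cat > h.py <<'E'
import numpy as np
from cell import *
from scipy.optimize import least_squares
def f(c): return 192/np.tan(np.radians(c["fovy"]/2))
C={n:calibration(n) for n in("top","scene")}
def proj(n,p):
    c=C[n];q=(np.asarray(p,float)-c["pose"][:3,3])@c["pose"][:3,:3]
    return np.stack([c["cx"]+f(c)*q[...,0]/-q[...,2],c["cy"]+f(c)*q[...,1]/q[...,2]],-1)
def ray(n,uv,z):
    c=C[n];d=c["pose"][:3,:3]@np.array([(uv[0]-c["cx"])/f(c),-(uv[1]-c["cy"])/f(c),-1]);o=c["pose"][:3,3]
    return o+d*(z-o[2])/d[2]
def unc(p,x0,y0,k,oy=0): return np.array([(p[0]+.5)/k-.5+x0,(p[1]-oy+.5)/k-.5+y0])
def fit(obs,x0):  # obs: list (cam, local xyz, uv); returns x,y,yaw of local x axis
    L=np.array([o[1] for o in obs])
    def r(v):
        c,s=np.cos(v[2]),np.sin(v[2]);W=np.c_[v[0]+c*L[:,0]-s*L[:,1],v[1]+s*L[:,0]+c*L[:,1],L[:,2]]
        return np.ravel([proj(o[0],w)-o[2] for o,w in zip(obs,W)])
    s=least_squares(r,x0);return s.x,s.fun.reshape(-1,2)
E
cat > m.py <<'E'
from h import *
np.set_printoptions(precision=4,suppress=True)
T=lambda x,y:unc((x,y),180,192,6)
V=lambda x,y:unc((x,y),335,195,8,240)
S=lambda x,y:unc((x,y),325,225,12)
tc=[(-75,50,28),(75,50,28),(75,-50,28),(-75,-50,28)]
tc=np.array(tc)/1000
for n,p in (("done",[(29,60),(256,55),(258,208),(30,213)]),("blankt",[(293,38),(520,66),(500,214),(276,188)])):
    print(n,*fit([("top",a,T(*b)) for a,b in zip(tc,p)],[.55,.2,-1.57]))
bc=np.array([(-12,20,68),(12,20,68),(12,-20,68),(-12,-20,68)])/1000
print("blank",*fit([("top",a,T(*b)) for a,b in zip(bc,[(383,88),(421,88),(420,155),(381,154)])],[.55,.1,-1.57]))
print("sample",ray("top",T(186,100),.068))
print("milled top",ray("top",V(297,362),.086),"scene",ray("scene",S(446,103),.086))
print("mag",[ray("top",T(*p),.12) for p in [(588,192),(684,205),(585,205)]])
mm=lambda *a:np.array(a)/1000
obs=[("top",mm(69,30,46),V(340,303)),("top",mm(69,-30,46),V(372,425)),
 ("scene",mm(69,-35,0),S(575,500)),("scene",mm(39,30,46),S(497,195)),("scene",mm(5.5,30,45),S(372,175)),("scene",mm(69,30,46),S(615,212))]
v,r=fit(obs,[.5,-.3,-1.3]);print("vice",v,r)
c,s=np.cos(v[2]),np.sin(v[2]);print("gap",v[0]+c*.0225,v[1]+s*.0225)
E
python3 m.py
```

```text
done [ 0.509   0.2866 -1.5152] [[ 0.2814  0.3714]
 [ 0.1726  0.1063]
 [-0.0418 -0.3937]
 [-0.4046 -0.0722]]
blankt [ 0.5183  0.1197 -1.663 ] [[ 0.3333  0.1767]
 [-0.1952 -0.1466]
 [ 0.2284  0.0544]
 [-0.3643 -0.0843]]
blank [ 0.5147  0.1154 -1.5586] [[ 0.048   0.3626]
 [-0.0606  0.4456]
 [-0.1099 -0.4401]
 [ 0.1222 -0.3563]]
sample [0.5249 0.2539 0.068 ]
milled top [ 0.5314 -0.3612  0.086 ] scene [ 0.5298 -0.3576  0.086 ]
mag [array([ 0.465 , -0.0023,  0.12  ]), array([ 0.4585, -0.061 ,  0.12  ]), array([ 0.457 , -0.0006,  0.12  ])]
vice [ 0.5232 -0.3351 -1.328 ] [[-0.4805 -0.0124]
 [-0.0207 -0.5271]
 [-0.1484  0.9816]
 [ 0.2462 -0.1569]
 [-0.5897 -0.2773]
 [ 0.5777  0.3   ]]
gap 0.5285777935846173 -0.3569191441291777
```

View pics/c2.png

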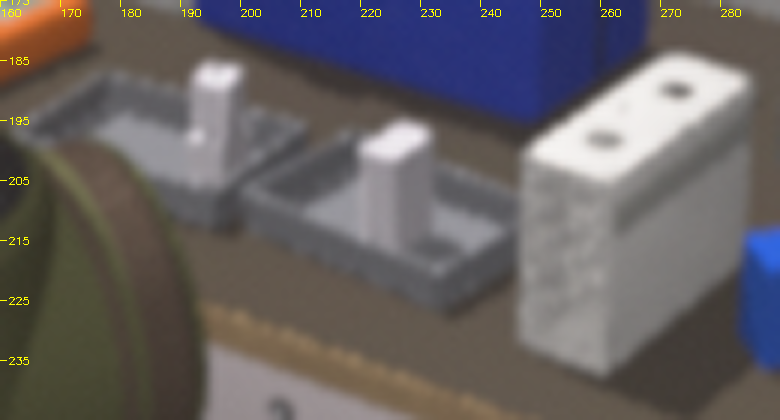

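The two cameras agree. The milled part is at about (0.5305, -0.359) and the gap at (0.5286, -0.357), with vice yaw -1.328. The last crop shows the blank standing at (226,207) in the right-hand tray, the sample at (195,192), and the magazine at about y = -0.03. I'll move now.

Run:
```python
from h import *
for z in(.3,.4,.5,.6,.7):
    a=ray("top",(275,158),z)[0]; print(z,a,ray("scene",(275,118),z))
```

```text
0.3 0.6566041430309055 [0.75154611 0.07181054 0.3       ]
0.4 0.6229601370464112 [ 0.46601878 -0.08515285  0.4       ]
0.5 0.5893161310619168 [ 0.18049144 -0.24211623  0.5       ]
0.6 0.5556721250774224 [-0.10503589 -0.39907961  0.6       ]
0.7 0.5220281190929279 [-0.39056322 -0.556043    0.7       ]
```

>>> {"op": "play_rows", "data": {
  "targets": [
    [0.0445, -0.1125, 0, 0, 0, -0.0242, -0.2],
    [0.0445, -0.1125, 0, 0, 0, -0.0242, -0.2],
    [0.0445, -0.1125, 0, 0, 0, -0.0242, -0.2],
    [0.0445, -0.1125, 0, 0, 0, -0.0242, -0.2],
    [0.0445, -0.1125, 0, 0, 0, -0.0242, -0.2],
    [0.0445, -0.1125, 0, 0, 0, -0.0242, -0.2],
    [0.0445, -0.1125, 0, 0, 0, -0.0242, -0.2],
    [0.0445, -0.1125, 0, 0, 0, -0.0242, -0.2],
    [0.0445, -0.1125, 0, 0, 0, -0.0242, -0.2],
    [0.0445, -0.1125, 0, 0, 0, -0.0242, -0.2],
    [0.0445, -0.1125, 0, 0, 0, -0.0242, -0.2],
    [0.0445, -0.1125, 0, 0, 0, -0.0242, -0.2],
    [0.0445, -0.1125, 0, 0, 0, -0.0242, -0.2],
    [0.0445, -0.1125, 0, 0, 0, -0.0242, -0.2],
    [0.0445, -0.1125, 0, 0, 0, -0.0242, -0.2],
    [0.0445, -0.1125, 0, 0, 0, -0.0242, -0.2],
    [0.0445, -0.1125, 0, 0, 0, -0.0242, -0.2],
    [0.0445, -0.1125, 0, 0, 0, -0.0242, -0.2],
    [0.0445, -0.1125, 0, 0, 0, -0.0242, -0.2],
    [0.0445, -0.1125, 0, 0, 0, -0.0242, -0.2]
  ]
}}

```text
t: 1.77
tcp_pos: [0.4504, -0.1584, 0.2052]
eef_rot: [-1.645, -2.676, 0.0]
wrist_force: [0.5, 1.6, 1.0]
gripper_width: 0.0561
grip_force: 0.0
```

>>> {"op": "play_rows", "data": {
  "targets": [
    [0.0445, -0.1114, 0, 0, 0, -0.024, -0.2],
    [0.0445, -0.1114, 0, 0, 0, -0.024, -0.2],
    [0.0445, -0.1114, 0, 0, 0, -0.024, -0.2],
    [0.0445, -0.1114, 0, 0, 0, -0.024, -0.2],
    [0.0445, -0.1114, 0, 0, 0, -0.024, -0.2],
    [0.0445, -0.1114, 0, 0, 0, -0.024, -0.2],
    [0, 0, -0.1, 0, 0, 0, -0.2],
    [0, 0, -0.1, 0, 0, 0, -0.2],
    [0, 0, -0.1, 0, 0, 0, -0.2],
    [0, 0, 0, 0, 0, 0, -0.2]
  ]
}}

```text
t: 2.6
tcp_pos: [0.5281, -0.3554, 0.1088]
eef_rot: [-1.928, -2.468, 0.0]
wrist_force: [-0.8, 0.2, -0.5]
gripper_width: 0.0565
grip_force: 0.0
```

Run:
```python
from h import *;import cv2
a=read_camera("top")[190:235,330:390,::-1];b=read_camera("scene")[190:270,320:390,::-1]
cv2.imwrite("pics/d1.png",np.hstack([cv2.resize(b,(525,600),interpolation=2),cv2.copyMakeBorder(cv2.resize(a,(270,203),interpolation=2),0,397,0,0,0)]))
print(read_state()["tcp_pos"])
```

```text
[ 0.53028066 -0.35682415  0.11550581]
```

View pics/d1.png

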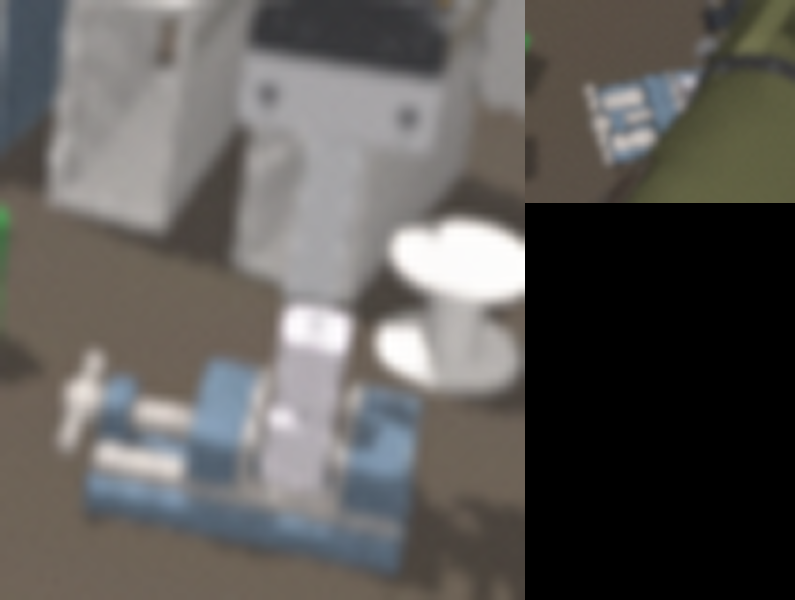

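The finger lines up with the stem (around x = 315 in the crop). I'll go down and grip.

>>> {"op": "play_rows", "data": {
  "targets": [
    [0.001, -0.005, -0.09, 0, 0, 0, -0.2],
    [0, 0, -0.07, 0, 0, 0, -0.2],
    [0, 0, -0.033, 0, 0, 0, -0.2],
    [0, 0, 0, 0, 0, 0, -0.2],
    [0, 0, 0, 0, 0, 0, 0.2],
    [0, 0, 0, 0, 0, 0, 0.5],
    [0, 0, 0, 0, 0, 0, 0.7],
    [0, 0, 0, 0, 0, 0, 1],
    [0, 0, 0, 0, 0, 0, 1],
    [0, 0, 0, 0, 0, 0, 1],
    [0, 0, 0, 0, 0, 0, 1]
  ],
  "force": 20
}}

```text
t: 3.62
tcp_pos: [0.5309, -0.3587, 0.0581]
eef_rot: [1.933, 2.475, -0.0]
wrist_force: [-1.0, 0.4, 3.8]
gripper_width: 0.0239
grip_force: 20.0
```

>>> {"op": "play_rows", "data": {
  "targets": [
    [0, 0, 0.03, 0, 0, 0, 1],
    [0, 0, 0.06, 0, 0, 0, 1],
    [0, 0, 0.1, 0, 0, 0, 1],
    [0, 0, 0.1, 0, 0, 0, 1],
    [0, 0, 0.1, 0, 0, 0, 1],
    [0, 0, 0.07, 0, 0, 0, 1],
    [0, 0, 0.02, 0, 0, 0, 1],
    [0, 0, 0, 0, 0, 0, 1]
  ]
}}

```text
t: 4.28
tcp_pos: [0.531, -0.3587, 0.2031]
eef_rot: [1.932, 2.474, 0.0]
wrist_force: [0.0, -0.6, -1.9]
gripper_width: 0.0239
grip_force: 20.0
```

>>> {"op": "play_rows", "data": {
  "targets": [
    [-0.004, 0.06, 0, 0, 0, -0.006, 1],
    [-0.004, 0.11, 0, 0, 0, -0.006, 1],
    [-0.004, 0.12, 0, 0, 0, -0.006, 1],
    [-0.004, 0.12, 0, 0, 0, -0.006, 1],
    [-0.004, 0.12, 0, 0, 0, -0.006, 1],
    [-0.004, 0.12, 0, 0, 0, -0.006, 1],
    [-0.004, 0.12, 0, 0, 0, -0.006, 1],
    [-0.004, 0.12, 0, 0, 0, -0.006, 1],
    [-0.004, 0.12, 0, 0, 0, -0.006, 1],
    [-0.004, 0.12, 0, 0, 0, -0.006, 1],
    [-0.004, 0.12, 0, 0, 0, -0.006, 1],
    [-0.004, 0.12, 0, 0, 0, -0.006, 1],
    [-0.004, 0.12, 0, 0, 0, -0.006, 1],
    [-0.004, 0.12, 0, 0, 0, -0.006, 1],
    [-0.004, 0.12, 0, 0, 0, -0.006, 1],
    [-0.004, 0.12, 0, 0, 0, -0.006, 1],
    [-0.004, 0.12, 0, 0, 0, -0.006, 1],
    [-0.004, 0.12, 0, 0, 0, -0.006, 1],
    [-0.004, 0.12, 0, 0, 0, -0.006, 1],
    [-0.004, 0.06, 0, 0, 0, -0.006, 1]
  ]
}}

```text
t: 5.95
tcp_pos: [0.5053, 0.3256, 0.199]
eef_rot: [-2.156, -2.283, 0.005]
wrist_force: [-0.4, 0.1, -1.4]
gripper_width: 0.0237
grip_force: 20.0
```

Run:
```python
from h import *;import cv2
b=read_camera("scene");np.save("pics/s2.npy",b);b=b[150:270,160:400,::-1]
cv2.imwrite("pics/d2.png",cv2.resize(b,(800,400),interpolation=2))
print(read_state()["tcp_pos"])
```

```text
[0.50493121 0.32701811 0.19883   ]
```

View pics/d2.png

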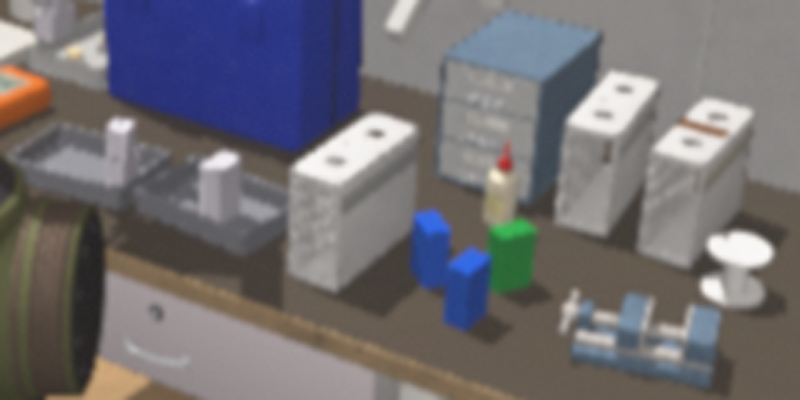

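The part is out and the jaws remain open; the vice is now unobstructed at about (645,340). Lowering into the done tray.

>>> {"op": "play_rows", "data": {
  "targets": [
    [0, -0.005, -0.08, 0, 0, 0, 1],
    [0, -0.005, -0.12, 0, 0, 0, 1],
    [0, 0, -0.12, 0, 0, 0, 1],
    [0, 0, -0.1, 0, 0, 0, 1],
    [0, 0, -0.06, 0, 0, 0, 1],
    [0, 0, -0.025, 0, 0, 0, 1],
    [0, 0, -0.01, 0, 0, 0, 1],
    [0, 0, -0.006, 0, 0, 0, 1],
    [0, 0, 0, 0, 0, 0, 1],
    [0, 0, 0, 0, 0, 0, 1]
  ]
}}

```text
t: 6.83
tcp_pos: [0.5072, 0.3197, 0.0463]
eef_rot: [2.158, 2.282, 0.002]
wrist_force: [0.6, 0.2, -1.6]
gripper_width: 0.024
grip_force: 20.0
```

>>> {"op": "play_rows", "data": {
  "targets": [
    [0, 0, -0.008, 0, 0, 0, 1],
    [0, 0, -0.006, 0, 0, 0, 1],
    [0, 0, -0.005, 0, 0, 0, 1],
    [0, 0, 0, 0, 0, 0, 1],
    [0, 0, 0, 0, 0, 0, 1]
  ]
}}

```text
t: 7.25
tcp_pos: [0.5069, 0.3197, 0.04]
eef_rot: [2.158, 2.283, 0.001]
wrist_force: [-2.8, -0.2, 5.0]
gripper_width: 0.0239
grip_force: 20.0
```

>>> {"op": "play_rows", "data": {
  "targets": [
    [0, 0, 0, 0, 0, 0, 0.3],
    [0, 0, 0, 0, 0, 0, 0],
    [0, 0, 0, 0, 0, 0, -0.2],
    [0, 0, 0, 0, 0, 0, -0.2],
    [0, 0, 0.04, 0, 0, 0, -0.2],
    [0, 0, 0.1, 0, 0, 0, -0.2],
    [0, 0, 0.12, 0, 0, 0, -0.2],
    [0, 0, 0.04, 0, 0, 0, -0.5],
    [0.004, -0.1, 0, 0, 0, -0.004, -0.5],
    [0.004, -0.12, 0, 0, 0, -0.004, -0.5],
    [0.004, -0.12, 0, 0, 0, -0.004, -0.5],
    [0.004, -0.12, 0, 0, 0, -0.004, -0.5],
    [0.004, -0.12, 0, 0, 0, -0.004, -0.5],
    [0.004, -0.07, 0, 0, 0, -0.004, -0.5],
    [0.002, -0.031, 0, 0, 0, -0.004, -0.5],
    [0, 0, 0, 0, 0, 0, -0.5]
  ]
}}

```text
t: 8.58
tcp_pos: [0.5148, 0.1139, 0.1302]
eef_rot: [2.211, 2.232, 0.001]
wrist_force: [-0.3, 1.2, -1.5]
gripper_width: 0.0705
grip_force: 0.0
```

Run:
```python
from h import *;import cv2
b=read_camera("scene")[165:235,160:260,::-1];a=read_camera("top")[190:235,180:270,::-1]
cv2.imwrite("pics/d3.png",np.hstack([cv2.resize(b,(500,350),interpolation=2),cv2.copyMakeBorder(cv2.resize(a,(270,135),interpolation=2),0,215,0,0,0)]))
print(read_state()["tcp_pos"])
```

```text
[0.51461393 0.11592697 0.12983324]
```

View pics/d3.png

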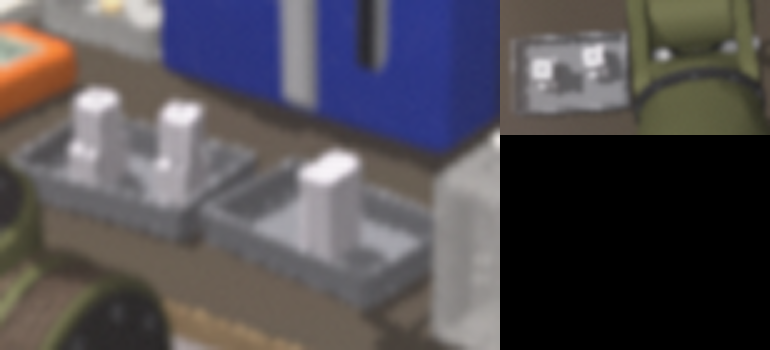

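Both milled blocks stand upright in the done tray (stems at (97,100) and (180,112)). The blank's top is centred near (331,167), and I'll check that against the scene camera.

Run:
```python
from h import *
print(ray("scene",unc((331,167),160,165,5),.068), (proj("scene",[.515,.116,.068])-[160,165])*5)
c=np.array([(-12,20,68),(12,20,68),(12,-20,68),(-12,-20,68)])/1000
for yaw in (-1.5586,-1.663):
    R=np.array([[np.cos(yaw),-np.sin(yaw)],[np.sin(yaw),np.cos(yaw)]])
    p=np.c_[c[:,:2]@R.T+[.515,.116],c[:,2]];print(yaw,(proj("scene",p)-[160,165])*5+2)
```

```text
[0.5159593  0.11915479 0.068     ] [331.97754764 166.73456761]
-1.5586 [[336.00299329 153.28296578]
 [364.92388487 162.13281778]
 [331.89655821 184.60989864]
 [302.62870706 175.42218306]]
-1.663 [[339.50917932 153.45067331]
 [366.27532854 163.63311329]
 [328.29493032 184.43563512]
 [301.34291938 173.88922718]]
```

>>> {"op": "play_rows", "data": {
  "targets": [
    [0, 0.004, -0.08, 0, 0, 0, -0.5],
    [0, 0, -0.12, 0, 0, 0, -0.5],
    [0, 0, -0.08, 0, 0, 0, -0.5],
    [0, 0, -0.04, 0, 0, 0, -0.5],
    [0, 0, 0, 0, 0, 0, -0.3],
    [0, 0, 0, 0, 0, 0, 0],
    [0, 0, 0, 0, 0, 0, 0.2],
    [0, 0, 0, 0, 0, 0, 0.5],
    [0, 0, 0, 0, 0, 0, 1],
    [0, 0, 0, 0, 0, 0, 1],
    [0, 0, 0, 0, 0, 0, 1]
  ],
  "force": 30
}}

```text
t: 9.6
tcp_pos: [0.5152, 0.1166, 0.0347]
eef_rot: [2.207, 2.234, 0.003]
wrist_force: [-1.7, 0.8, 8.3]
gripper_width: 0.0401
grip_force: 29.8
```

>>> {"op": "play_rows", "data": {
  "targets": [
    [0, 0, 0.03, 0, 0, 0, 1],
    [0, 0, 0.08, 0, 0, 0, 1],
    [0, 0, 0.12, 0, 0, 0, 1],
    [0, 0, 0.12, 0, 0, 0, 1],
    [0, 0, 0.12, 0, 0, 0, 1],
    [0, 0, 0.07, 0, 0, 0, 1],
    [0, 0, 0.02, 0, 0, 0, 1],
    [0, 0, 0, 0, 0, 0, 1]
  ]
}}

```text
t: 10.27
tcp_pos: [0.5149, 0.1164, 0.203]
eef_rot: [2.207, 2.234, 0.003]
wrist_force: [-0.4, -0.2, -0.6]
gripper_width: 0.04
grip_force: 29.8
```

>>> {"op": "play_rows", "data": {
  "targets": [
    [0.0032, -0.06, 0, 0, 0, 0.0105, 1],
    [0.0032, -0.12, 0, 0, 0, 0.0105, 1],
    [0.0032, -0.12, 0, 0, 0, 0.0105, 1],
    [0.0032, -0.12, 0, 0, 0, 0.0105, 1],
    [0.0032, -0.12, 0, 0, 0, 0.0105, 1],
    [0.0032, -0.12, 0, 0, 0, 0.0105, 1],
    [0.0032, -0.12, 0, 0, 0, 0.0105, 1],
    [0.0032, -0.12, 0, 0, 0, 0.0105, 1],
    [0.0032, -0.12, 0, 0, 0, 0.0105, 1],
    [0.0032, -0.12, 0, 0, 0, 0.0105, 1],
    [0.0032, -0.12, 0, 0, 0, 0.0105, 1],
    [0.0032, -0.12, 0, 0, 0, 0.0105, 1],
    [0.0032, -0.12, 0, 0, 0, 0.0105, 1],
    [0.0032, -0.079, 0, 0, 0, 0.0105, 1],
    [0, 0, -0.1, 0, 0, 0, 1],
    [0, 0, -0.1, 0, 0, 0, 1],
    [0, 0, -0.05, 0, 0, 0, 1],
    [0, 0, 0, 0, 0, 0, 1],
    [0, 0, 0, 0, 0, 0, 1]
  ]
}}

```text
t: 11.85
tcp_pos: [0.5273, -0.3568, 0.1247]
eef_rot: [-1.934, -2.472, 0.0]
wrist_force: [0.1, 0.0, -1.2]
gripper_width: 0.0398
grip_force: 29.8
```

Run:
```python
from h import *;import cv2
b=read_camera("scene");np.save("pics/s4.npy",b)
g=lambda im:cv2.resize(im[220:270,325:385,::-1],(400,333),interpolation=2)
big=lambda im,k:cv2.resize(im[225:270,325:385,::-1],None,fx=k,fy=k,interpolation=2)
s2=np.load("pics/s2.npy")
p=big(s2,12)
for i in range(0,720,60): cv2.line(p,(i,0),(i,5),(0,255,255),1)
for i in range(0,540,60): cv2.line(p,(0,i),(5,i),(0,255,255),1)
cv2.imwrite("pics/d4.png",p)
cv2.imwrite("pics/d5.png",cv2.resize(b[195:265,325:385,::-1],None,fx=8,fy=8,interpolation=2))
s=read_state();print(s["tcp_pos"],s["eef_rot"],s["gripper_width"])
```

```text
[ 0.52795104 -0.35724129  0.12644251] [-1.93542051e+00 -2.47390140e+00  7.75391396e-05] 0.03970332921259744
```

View pics/d4.png

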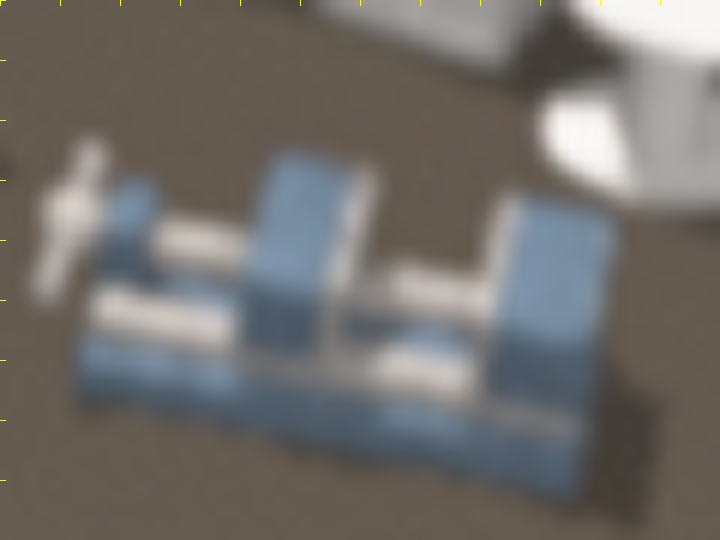

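View pics/d5.png

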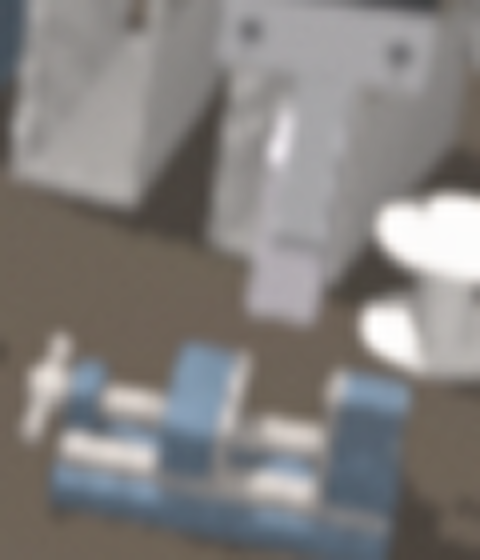

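The first crop shows the empty vice: the moving jaw face runs from (375,170) to (335,300), the fixed jaw face from (500,193) to (487,330), and the far right corner is at (615,212). The second shows the blank held upright over the gap, its bottom front edge from (247,312) to (317,325).

```bash
cat > n.py <<'E'
from h import *
np.set_printoptions(precision=4,suppress=True)
mm=lambda *a:np.array(a)/1000
S=lambda x,y:unc((x,y),325,225,12); D=lambda x,y:unc((x,y),325,195,8)
V=lambda x,y:unc((x,y),335,195,8,240)
sc=[((39,30,46),(500,193)),((39,-30,46),(487,328)),((69,30,46),(615,212)),((69,-30,46),(597,350)),((5.5,30,45),(376,168)),((5.5,-30,45),(335,302)),((69,-35,0),(575,500))]
o=[("scene",mm(*a),S(*b)) for a,b in sc]
v,r=fit(o,[.52,-.33,-1.33]);print("scene vice",v);print(r*12)
o+=[("top",mm(69,30,46),V(340,303)),("top",mm(69,-30,46),V(372,425))]
v,r=fit(o,[.52,-.33,-1.33]);print("vice both",v,"gap",v[0]+np.cos(v[2])*.0225,v[1]+np.sin(v[2])*.0225)
w,r=fit([("scene",mm(-12,-20,95.7),D(247,312)),("scene",mm(12,-20,95.7),D(317,325))],[.528,-.357,-1.33]);print("blank",w)
# predictions from TCP
yaw=2*np.arctan2(2.4739,1.9354)-np.pi
for p in((-12,-20,95.7),(12,-20,95.7)):
    p=mm(*p);q=[.52795+np.cos(yaw)*p[0]-np.sin(yaw)*p[1],-.35724+np.sin(yaw)*p[0]+np.cos(yaw)*p[1],p[2]]
    print("pred px",(proj("scene",q)-[325,195])*8+3.5)
print("yaw",yaw)
E
python3 n.py
```

```text
scene vice [ 0.523  -0.3355 -1.3202]
[[  0.4198   0.1532]
 [ -8.9121  -8.367 ]
 [  7.4722   3.1564]
 [  7.8093  -6.745 ]
 [-10.7336   4.2293]
 [  2.8394  -4.977 ]
 [  0.9013  11.6982]]
vice both [ 0.5229 -0.3356 -1.3281] gap 0.528269870564259 -0.3574391284662318
blank [ 0.5235 -0.3552 -1.3331]
pred px [258.377  308.7729]
pred px [325.9003 320.9852]
yaw -1.3277435020101511
```

```bash
cat > e.py <<'E'
from h import *;import sys
np.set_printoptions(precision=2,suppress=True,linewidth=150)
im=np.load("pics/s4.npy").astype(int); s2=np.load("pics/s2.npy").astype(int)
yaw=-1.3277;R=lambda p,c:np.c_[c[0]+np.cos(yaw)*p[:,0]-np.sin(yaw)*p[:,1],c[1]+np.sin(yaw)*p[:,0]+np.cos(yaw)*p[:,1],p[:,2]]
t=(.52795,-.35724); 
def show(n,p,c):print(n,proj("scene",R(np.array(p)/1000,c)).round(2).tolist())
show("blank edges: nearL bot/top, nearR, farR",[(-12,-20,96),(-12,-20,116),(12,-20,96),(12,-20,116),(12,20,96),(12,20,116)],t)
show("near finger tip inner/outer",[(-8,-20,126),(8,-20,126),(-8,-32,126),(8,-32,126)],t)
v=(.5229,-.3356)
show("fixed face top far,near",[(39,30,46),(39,-30,46)],v);show("moving face top far,near,farlow",[(5.5,30,45),(5.5,-30,45),(5.5,30,30)],v);show("right end",[(69,30,46),(69,-30,46)],v)
for r in range(223,237): print("b",r,(im[r,350:374].sum(1)//3))
for r in range(238,252): print("v",r,(s2[r,350:380].sum(1)//3))
E
python3 e.py
```

```text
blank edges: nearL bot/top, nearR, farR [[356.87, 233.07], [357.76, 227.12], [365.31, 234.6], [366.26, 228.62], [366.66, 227.85], [367.6, 221.99]]
near finger tip inner/outer [[359.62, 224.36], [365.31, 225.35], [359.16, 226.38], [364.89, 227.39]]
fixed face top far,near [[366.34, 240.72], [364.32, 251.24]]
moving face top far,near,farlow [[355.08, 238.94], [352.64, 249.31], [354.47, 243.11]]
right end [[376.51, 242.6], [374.88, 253.25]]
b 223 [ 87 119 141 149 151 156 160 168 172 170 164 163 164 164 167 162 147 145 139 133 130 147 208 247]
b 224 [ 89 119 141 154 160 163 165 170 169 159 152 152 154 158 161 158 146 142 137 131 121 132 189 241]
b 225 [ 87 108 129 147 156 161 167 173 169 157 149 146 146 147 149 148 144 140 133 124 107 102 148 215]
b 226 [ 90  98 109 122 131 143 159 174 173 165 161 159 156 154 149 143 143 137 126 110  90  79 106 160]
b 227 [ 96  96  96 101 106 118 144 168 175 174 172 170 169 166 158 147 144 133 113  93  75  68  78 108]
b 228 [ 98  96  96  97  96 105 135 164 175 175 175 176 176 174 165 149 143 125  96  77  69  67  68  77]
b 229 [ 99  98  99  98  98 110 139
[... 1889 characters left out ...]
137 172 159 145 145 144 142 140 139 136 123 102  91  90  90]
v 247 [143 144 162 174 145 118 116 128 147 151 140 132 124 117 123 150 170 157 147 146 144 142 142 141 136 116  96  90  90  90]
v 248 [136 140 156 164 140 128 131 146 172 182 178 175 170 162 163 173 169 155 147 146 145 142 142 143 136 111  92  90  90  90]
v 249 [119 125 138 140 130 130 135 146 167 181 187 190 190 185 190 191 169 151 147 146 143 141 142 144 136 110  90  90  90  90]
v 250 [ 99 109 122 120 116 120 126 132 144 156 165 170 173 174 184 188 163 146 146 144 143 141 141 142 134 108  91  90  90  91]
v 251 [ 90 103 117 108 100 102 105 111 119 131 140 145 144 144 153 161 146 137 139 140 141 141 140 138 126 102  90  91  90  91]
```

>>> {"op": "play_rows", "data": {
  "targets": [
    [0.0025, -0.01, 0, 0, 0, 0, 1],
    [0, 0, -0.04, 0, 0, 0, 1],
    [0, 0, -0.04, 0, 0, 0, 1],
    [0, 0, -0.03, 0, 0, 0, 1],
    [0, 0, -0.015, 0, 0, 0, 1],
    [0, 0, 0, 0, 0, 0, 1],
    [0, 0, 0, 0, 0, 0, 1],
    [0, 0, 0, 0, 0, 0, 1],
    [0, 0, 0, 0, 0, 0, 1]
  ]
}}

```text
t: 12.65
tcp_pos: [0.5289, -0.3604, 0.0896]
eef_rot: [1.935, 2.474, -0.0]
wrist_force: [0.8, -0.2, -1.1]
gripper_width: 0.0399
grip_force: 29.8
```

```bash
cat > e2.py <<'E'
from h import *
np.set_printoptions(linewidth=150)
s=read_state();print(s["tcp_pos"],s["eef_rot"],s["gripper_width"],s["t"])
im=read_camera("scene").astype(int);np.save("pics/s5.npy",im.astype(np.uint8))
print(read_state()["tcp_pos"])
yaw=-1.3277;R=lambda p,c:np.c_[c[0]+np.cos(yaw)*p[:,0]-np.sin(yaw)*p[:,1],c[1]+np.sin(yaw)*p[:,0]+np.cos(yaw)*p[:,1],p[:,2]]
t=s["tcp_pos"];b=(t[2]-.0307)*1000
print(proj("scene",R(np.array([(-12,-20,b),(-12,-20,b+20),(12,-20,b),(12,-20,b+20),(12,20,b+20)])/1000,t[:2])).round(2).tolist())
for r in range(233,252): print(r,(im[r,350:378].sum(1)//3))
E
python3 e2.py
```

```text
[ 0.52892487 -0.3604406   0.08962613] [ 1.93528433e+00  2.47352360e+00 -2.04170781e-05] 0.0399075800344912 12.65
[ 0.52891299 -0.36040906  0.08958441]
[[356.42, 244.08], [357.3, 238.27], [364.76, 245.64], [365.69, 239.82], [367.03, 232.97]]
233 [ 98  98  98  98  98  98 112 144 167 176 169 164 165 165 164 152 124  97  86  93 134 181 194 195 198 186 159 152]
234 [ 97  98  98  97  98 100 120 151 163 163 160 158 160 161 160 146 121 100  96 114 176 233 241 241 239 228 181 157]
235 [ 97  97  98  97  97 102 129 160 164 153 148 149 150 152 151 138 116 100  98 125 198 247 252 251 251 243 202 164]
236 [ 99  98  97  97  97 105 132 165 170 159 154 153 150 148 146 130 111  99  99 122 192 246 253 252 252 248 222 176]
237 [108 106 101  99  99 107 133 164 174 170 167 165 163 160 151 128 106  98  97 110 165 230 249 252 252 250 232 190]
238 [127 122 116 112 110 119 138 162 175 175 174 173 173 171 159 129 104  98  96 100 129 182 228 244 249 248 234 198]
239 [144 138 133 130 135 145 150 165 173 175 175 176 175 174 160 127 104  98  97  97 104 129 167 205 229 236 229 204]
240 [147 145 143 146 155 164 162 
[... 682 characters left out ...]
5 154 171 184 158 121 107 111 120 122 118 116 112 110 104 107 116 105  97  95  96  95  95  96 104 106 101  98]
247 [154 155 174 189 157 128 125 138 158 161 151 141 134 127 120 117 118 104  97  97  97  96  96  97  99 100  98  98]
248 [146 151 168 176 152 137 140 158 185 196 192 189 182 173 159 137 120 105  97  97  98  96  98  98  98  98  96  97]
249 [127 135 149 151 141 139 146 158 181 196 201 205 205 198 183 151 118 102  97  97  98  96  97 100 101  98  97  99]
250 [108 117 132 129 124 130 136 143 157 169 178 185 187 186 175 148 114 100  97  98  99  97  97 101 104  99  98  98]
251 [ 98 111 125 118 109 110 114 119 129 143 150 156 155 155 148 135 112  99  98  99 100  99  99 101 104 100  96  98]
```

>>> {"op": "play_rows", "data": {
  "targets": [
    [-0.001, 0.003, -0.005, 0, 0, 0, 1],
    [0, 0, -0.005, 0, 0, 0, 1],
    [0, 0, 0, 0, 0, 0, 1],
    [0, 0, 0, 0, 0, 0, 1],
    [0, 0, 0, 0, 0, 0, 1],
    [0, 0, 0, 0, 0, 0, 1]
  ]
}}

```text
t: 13.2
tcp_pos: [0.5284, -0.3594, 0.0861]
eef_rot: [1.936, 2.474, -0.0]
wrist_force: [0.8, -0.0, -1.7]
gripper_width: 0.0402
grip_force: 29.8
```

```bash
python3 e2.py | head -12
```

```text
[ 0.52840598 -0.35939412  0.08606109] [ 1.93586226e+00  2.47426450e+00 -4.07256653e-05] 0.04021150008568821 13.2
[ 0.52841324 -0.35939793  0.0861032 ]
[[355.87, 245.08], [356.73, 239.28], [364.19, 246.64], [365.12, 240.83], [366.46, 233.97]]
233 [ 97  97  96  97  97 102 129 164 172 168 165 164 165 165 160 142 113  91  86  93 134 181 193 196 197 185 160 151]
234 [ 98  98  98  97  97 102 129 162 169 166 164 164 165 164 156 134 109  96  95 114 176 233 241 240 239 227 182 157]
235 [ 97  98  97  97  97 104 131 159 164 159 158 160 162 162 153 127 105  97  98 125 198 246 252 251 251 244 202 164]
236 [ 98  99  98  96  98 108 135 159 160 151 148 149 151 154 145 121 102  97  99 122 193 246 253 252 252 248 222 176]
237 [107 105 101  99 100 115 144 165 164 159 152 149 148 147 138 117 101  97  98 111 165 230 249 252 252 250 232 190]
238 [128 122 115 110 113 131 156 170 172 169 167 163 160 156 142 117 101  96  97 102 129 182 228 244 249 248 233 197]
239 [142 137 133 130 139 160 174 175 175 174 173 172 171 165 146 116 100  98  98  96 103 129 166 204 230 236 229 204]
240 [148 144 143 146 161 182 185 178 175 174 175 175 175 166 142 114 104 109 106 100 100 102 116 141 169 193 205 199]
241 [147 145 147 159 178 186 181 176 174 175 175 175 175 164 134 108 120 138 127 115 112 109 108 112 120 137 155 165]
```

```bash
python3 -c "
from cell import *
print(job_done())"
```

```text
the job is handed in; nothing more can be done
None
```

I handed the job in: the milled block stands upright in the done tray beside the sample, and the blank, carried over the magazine, is held upright about 9 mm above the open vice jaws, square and within about 1–2 mm of the gap's centre by my camera estimate; the hand-in returned no verdict.

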